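# Slide a board book to overhang the nightstand edge

### The job

Push the thin board book flat across the nightstand to the one side that has no raised rail (the side next to the cot), until 4 cm of its length sticks out over that edge, square to the edge, so that a parent can take it from below in the dark. Only slide it, never lift or tip it, and leave it lying there; the piggy bank, the cup and the music box stay where they stand.

Things in the scene. Friction and masses are not known exactly. Their poses are not given: they have to be found in the camera images.
- nightstand: Fixed birch veneer nightstand, top 440 mm (its x) by 460 mm (its y), level at the height of the work surface (z = 0). Origin at the middle of the top surface, z up, y towards the open side; its x points away from the robot. The other three sides carry a rail 12 mm high and 10 mm thick along the very edge, standing on the top. It may stand turned by up to 0.2 rad.
- open_edge (a point): Middle of the nightstand's open edge (the side without rail, next to the cot), on the top surface, 230 mm along y from the nightstand's origin. Axes as the nightstand's: y points outward over the drop, x along the edge.
- book: Loose closed board book, one rigid flat block 110 mm (its x) by 130 mm (its y) by 8 mm thick, 0.10 to 0.20 kg, dark grey cloth-bound covers with a pale disc on the upper one. Origin at the centre of its underside, z up. Its y points roughly towards the open side; it starts turned up to 0.45 rad from square. It slides on the top with ordinary dry friction.
- book_lead (a point): Middle of the book's leading short edge (the one facing the open side), at the underside, 65 mm along y from the book's origin. Axes as the book's. The overhang is how far it lies beyond the open edge.
- piggy: Bystander: loose ceramic piggy bank about 100 by 68 by 80 mm high, origin at the centre of its underside. Stands by the rail farthest from the robot.
- cup: Bystander: loose stainless baby cup, 64 mm across, 65 mm high, origin at the centre of its underside. Stands by the rail farthest from the robot.
- musicbox: Bystander: loose plastic music box 60 by 60 by 42 mm high with a small lever on its front, origin at the centre of its underside. Stands by the rail farthest from the robot.
- lamp: Bystander: table lamp fixed to the nightstand's far corner away from the open side, 185 mm high, base 84 mm and shade 92 mm across, origin at the centre of its underside.
Mind the look-alikes: they are no part of the job. Of the things shaped like the book, the grey one is meant.

How it is judged:
By the outcome, as a careful person would: the job done as asked, in the order asked, and still so for the second after the job is handed in, with the robot touching nothing.
It also fails if it takes over 48 s, if anything falls off the work surface, if the arm or the gripper's body presses on something with over 40 N, if the wrist force passes 120 N, or if a joint passes its speed limit or range.

### The arm

A 6-joint arm with a two-finger parallel gripper is mounted at the origin on the work surface. World frame = base frame: x ahead of the robot, y to its left, z up, the work surface at z = 0. Lengths are in m, angles in degrees, forces in N, time in s.
With the tool pointing down it reaches from about 0.275 to 0.825 m from the base axis. Payload 5.2 kg.
Tool frame: the origin (TCP) lies midway between the tips of the shut fingers; the grasp point (between the pads) lies 19 mm behind it (env.grasp_offset is the distance from the TCP to the grasp point, in m); x points along the fingers, y is the direction in which the jaws open and shut, and the axes are right-handed (so a half turn about x gives the same grasp; the last joint's range is limited). The gripper opens to 93 mm and grips with 3 to 60 N. Pads are 15 mm wide; open, the fingers measure 128 mm over their backs; the gripper's body (75 mm by 188 mm) begins 65 mm behind the grasp point.
Start: joints at [60.63, 14.817, 87.949, -0, 77.235, -11.62], TCP at [0.168, 0.524, 0.219] pointing down, gripper open.
Joint ranges: [-179.93, 179.93], [-52.35, 119.4], [10.71, 147.94], [-69.91, 249.91], [12.55, 155.21], [-178.61, 178.61]. Speed limits (degrees/s): [147.25, 147.25, 180, 180, 180, 180].

### API

Orientations are given as a 3x3 rotation matrix whose columns are the frame's x, y, z axes.
In Python, from workcell import env gives the robot as it stands.
- The arm moves only by the tool play_rows, never from a script. Its argument "deltas" is a list of rows, each an object of numbers: "fingers": the gripper command: -1 is fully open, 1 is shut, values between are in proportion; "x", "y", "z": the shift along the tool's x, y, z in units of 0.4 m (1.0 is 0.4 m); "ax", "ay", "az": the turn, a rotation vector about the tool's x, y, z in units of 360 degrees (1.0 is 360 degrees). A call has 1 to 5 rows; each row is the pose to reach, as a shift and turn from the pose commanded when the call began, along the tool's axes at that moment, turning the shorter way round; what a row does not reach only later rows make up. A row lasts 1/12 s, in which the tool goes at most 41.7 mm and 7.16 degrees, less where a joint would pass 70% of its speed; a pose out of reach is approached as far as the arm can. A call with a number of a shift or a turn outside -1 to 1 is refused whole. A call with a gripper value outside its range is refused whole. The fingers move at their own pace and stop on an object; "squeeze" is the grip in N (left out, the last holds). Time passes only in rows, so rows that repeat a pose let the fingers close. It gives the time, the measured TCP pose, the force and the opening at its end, in the units of the state.
- env.get_obs(): the state, without advancing time (a new reading comes with each control period).
- env.get_image(name): name is "scene" or "top"; returns a dict with "pixels" (384x512x3 uint8, red, green, blue), "z_map" (384x512 float32, m along the optical axis (not along the pixel's ray), 0 where there is no reading), "camera_matrix" (3x3 intrinsics, pixels), "R" (3x3) and "t" (3): a world point X has camera coordinates R X + t. Camera axes: x right, y down, z forward; pixel columns grow to the right and rows downward; lengths in m; the calibration is good to about 2 mm. A picture is of the moment at which its call begins.
- env.hand_in(): hands the job in, once; it reports no verdict.
Trained networks look in a picture, given as the dict that the camera call returned (one of the last four; its "shot" number tells which), for a name from the list of things; names that differ only in an ending like _2 or _b are one class to them, and where a whole thing is asked for, a point or a joint stands for the part that bears it (a point fixed in the world has none). Each returns a list of dicts, best first, with "score" (0 to 1); they miss things now and then, are a little off and sometimes report something else, mostly with a low value. They report only what shows in the picture. A call takes as long as a camera call. They do not tell look-alikes from the thing itself.
- env.regions_of(picture, name): "region" (384x512 bool, what is visible of it) and "extent" ([left, top, width, height] in pixels, round what is visible of it).
The state is a dict: "time": time; "qpos": joint angles; "qd": joint speeds; "tau": joint torques, N m; "ee_pos": TCP position; "orientation": TCP orientation; "contact_force": force on the tool from outside, world axes, zero at the start; "ft_torque": the same for the moment, N m; "width": finger opening in m.
Only numpy, scipy, OpenCV 4.12 (cv2) and the standard library are available. Lean on these libraries where they do the work, as an engineer would, in place of code of your own. Each camera call takes 0.05 s, during which the arm holds its last target.

## Working session

There is one attempt and no reset: what is moved stays moved. The work goes in short steps, Python scripts to look and compute and a tool call to move; the robot and the scene stay as the last step left them, time stands still between calls to the robot, and variables do not carry over. Pictures are saved under pics/ and viewed, and the job is handed in when it is done.

Besides the shell and the picture viewer there is one more tool, called after "Call:" as name([rows], argument=value, ...), one row to a line, values as JSON. play_rows: Moves the arm, as the interface text tells. Shifts and turns lie within -1 to 1; 1 stands for 0.4 m of shift or 360 degrees of turn. Its arguments: {"type":"object","properties":{"deltas":{"type":"array"},"squeeze":{"type":"number"}},"required":["deltas"]}

```bash
mkdir -p pics; ls; python3 - <<'E'
from workcell import env
import cv2,numpy as np
o=env.get_obs(); print({k:np.round(v,3).tolist() for k,v in o.items()})
for n in ("scene","top"):
    p=env.get_image(n); cv2.imwrite(f"pics/{n}0.png",p["pixels"][:,:,::-1])
    print(n,p["camera_matrix"].tolist(),np.round(p["R"],3).tolist(),np.round(p["t"],3).tolist())
    for k in ("book","nightstand","piggy","cup","musicbox","lamp"):
        print(k,[(round(r["score"],2),r["extent"]) for r in env.regions_of(p,k)])
    np.savez(f"{n}0.npz",**{k:p[k] for k in("pixels","z_map","camera_matrix","R","t")})
E
```

```text
pics
{'time': 0.0, 'qpos': [60.629, 14.859, 88.01, 0.0, 77.235, -11.621], 'qd': [0.021, 0.101, 0.007, 0.026, 0.018, 0.112], 'tau': [0.001, -43.731, -28.4, 0.072, 0.041, -0.0], 'ee_pos': [0.167, 0.523, 0.218], 'orientation': [[-0.001, 0.305, 0.952], [-0.002, 0.952, -0.305], [-1.0, -0.002, -0.0]], 'contact_force': [0.215, -0.09, -0.081], 'ft_torque': [0.027, 0.026, 0.004], 'width': 0.093}
scene [[386.43771875620035, 0.0, 251.7473915951979], [0.0, 386.43771875620035, 190.06186857111354], [0.0, 0.0, 1.0]] [[0.26, 0.966, 0.019], [0.745, -0.188, -0.64], [-0.615, 0.18, -0.768]] [-0.096, -0.341, 1.308]
book [(0.91, [118.7, 124.9, 34.5, 25.0]), (0.85, [229.5, 187.2, 67.5, 52.9])]
nightstand [(0.61, [160.5, 151.4, 245.4, 232.6])]
piggy [(0.8, [349.9, 232.9, 33.5, 42.1])]
cup [(0.83, [306.6, 252.9, 31.6, 36.0])]
musicbox [(0.92, [259.5, 267.4, 35.2, 38.9]), (0.67, [350.4, 230.8, 33.7, 46.7])]
lamp [(0.73, [200.1, 251.2, 51.8, 78.9]), (0.71, [231.1, 190.5, 67.8, 52.0])]
top [[462.99904486359634, 0.0, 260.2236419354729], [0.0, 462.99904486359634, 181.72921670538528], [0.0, 0.0, 1.0]] [[-0.007, -1.0, -0.014], [-0.984, 0.01, -0.176], [0.176, 0.012, -0.984]] [-0.021, 0.477, 1.421]
book [(0.93, [231.6, 147.2, 48.2, 44.1]), (0.61, [335.0, 264.2, 33.3, 33.7]), (0.38, [183.6, 67.2, 149.0, 163.6])]
nightstand [(0.93, [183.6, 66.4, 150.6, 169.1])]
piggy [(0.72, [193.3, 92.9, 15.6, 33.3]), (0.63, [181.9, 66.3, 152.7, 164.1])]
cup [(0.72, [221.0, 95.2, 24.6, 22.0]), (0.63, [256.5, 93.3, 19.9, 20.7])]
musicbox [(0.59, [254.7, 94.3, 22.2, 19.6])]
lamp [(0.71, [287.4, 67.6, 31.8, 46.1])]
```

```bash
python3 - <<'E'
import cv2
for n,(a,b,c,d) in (("scene",(100,100,330,284)),("top",(150,50,240,180))):
    i=cv2.imread(f"pics/{n}0.png"); cr=i[b:b+d,a:a+c]; s=min(800/c,600/d)
    cv2.imwrite(f"pics/{n}0c.png",cv2.resize(cr,None,fx=s*.99,fy=s*.99,interpolation=cv2.INTER_CUBIC))
E
```

```text
(no output)
```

View pics/scene0.png

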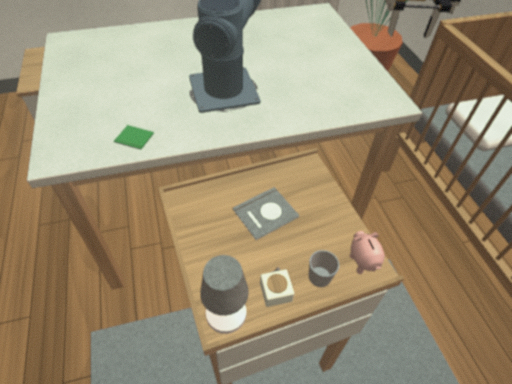

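View pics/top0.png

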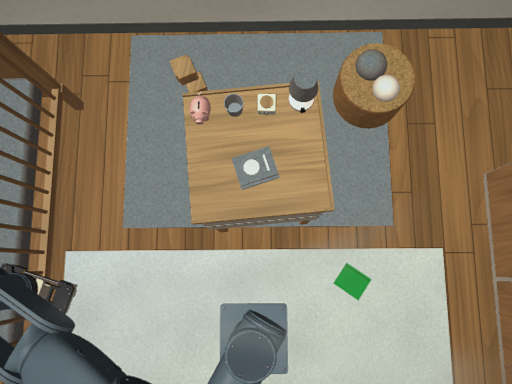

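View pics/top0c.png

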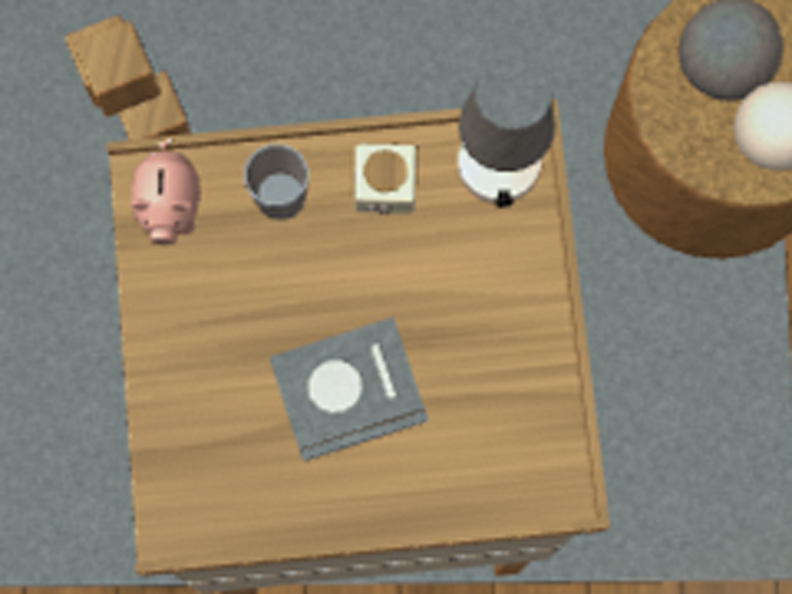

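View pics/scene0c.png

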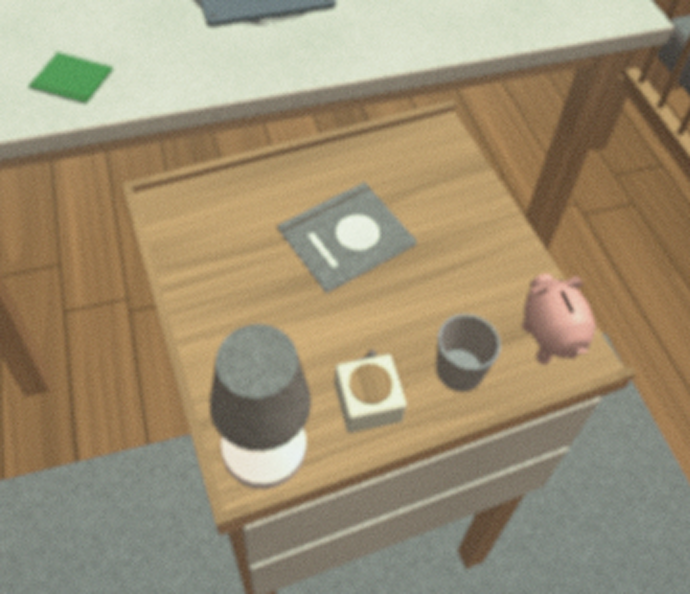

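Candidates: green book on the table (top 352,281), and grey board book with pale disc on the nightstand (top 255,168). The grey one is meant; the enlarged crop confirms grey covers with the disc. The open side is the left edge in the top image (+y, piggy end).

```bash
cat > h.py <<'E'
import numpy as np,cv2
def pts(p):
    K,R,t=p["camera_matrix"],p["R"],p["t"]; z=p["z_map"].astype(float)
    v,u=np.mgrid[:384,:512]
    c=np.stack([(u-K[0,2])/K[0,0]*z,(v-K[1,2])/K[1,1]*z,z],-1)
    return (c-t)@R   # R^T(c-t)
def ray(p,uv,h):
    K,R,t=p["camera_matrix"],p["R"],p["t"]; uv=np.atleast_2d(uv).astype(float)
    d=np.c_[(uv[:,0]-K[0,2])/K[0,0],(uv[:,1]-K[1,2])/K[1,1],np.ones(len(uv))]@R
    c=-R.T@t; s=(h-c[2])/d[:,2]; return c+s[:,None]*d
def proj(p,X):
    c=np.atleast_2d(X)@p["R"].T+p["t"]; q=c@p["camera_matrix"].T; return q[:,:2]/q[:,2:]
def masks(p):
    P=pts(p); px=p["pixels"].astype(int); hsv=cv2.cvtColor(p["pixels"],cv2.COLOR_RGB2HSV)
    return P,px,hsv
def grey_book(p,lo=(.3,-.25),hi=(.8,.5)):
    P,px,hsv=masks(p)
    m=(hsv[...,1]<60)&(np.abs(P[...,2])<.025)&(P[...,0]>lo[0])&(P[...,0]<hi[0])&(P[...,1]>lo[1])&(P[...,1]<hi[1])
    return m
E
python3 - <<'E'
from h import *
for n in("scene","top"):
    p=dict(np.load(n+"0.npz")); P,px,hsv=masks(p)
    near=(np.abs(P[...,2])<.03)&(P[...,0]>.3)&(P[...,0]<.95)&(np.abs(P[...,1])<.35)
    nl,l,st,ce=cv2.connectedComponentsWithStats(near.astype(np.uint8))
    k=1+np.argmax(st[1:,4]); Q=P[l==k]; print(n,st[k])
    z=Q[:,2]; print("z pct",np.percentile(z,[1,10,50,90,99]).round(4))
    # outline (all near z) rectangle
    r=cv2.minAreaRect(Q[:,:2].astype(np.float32)); print(r); print(cv2.boxPoints(r).round(4).tolist())
    m=grey_book(p,(.38,-.15),(.68,.2))&(l==k)
    m=cv2.morphologyEx(m.astype(np.uint8),cv2.MORPH_OPEN,np.ones((3,3)))
    nl,l2,st2,ce2=cv2.connectedComponentsWithStats(m); 
    for j in range(1,nl):
        if st2[j,4]>60:
            q=P[l2==j]; print(st2[j],np.median(q[:,2]).round(4),cv2.minAreaRect(q[:,:2].astype(np.float32)))
E
```

```text
scene [  158   149   246   207 25772]
z pct [-0.0137 -0.0038 -0.0016  0.0093  0.0204]
((0.5907673835754395, -0.012639924883842468), (0.4437318742275238, 0.4604642391204834), 5.029053688049316)
[[0.3495999872684479, 0.1973000019788742], [0.38989999890327454, -0.2614000141620636], [0.8320000171661377, -0.2224999964237213], [0.7915999889373779, 0.2362000048160553]]
[ 234  188   65   51 1863] 0.0059 ((0.5297737717628479, -0.007525227963924408), (0.1176188513636589, 0.13643819093704224), 17.659048080444336)
top [  182    80   153   144 16788]
z pct [-0.0087 -0.0047  0.0001  0.0086  0.0182]
((0.590601921081543, -0.012642666697502136), (0.4430690407752991, 0.4611941874027252), 4.964931011199951)
[[0.3499000072479248, 0.19789999723434448], [0.38989999890327454, -0.2615000009536743], [0.8313000202178955, -0.2231999933719635], [0.7912999987602234, 0.2363000065088272]]
[ 232  147   47   42 1310] 0.0073 ((0.5312567353248596, -0.00817815214395523), (0.1107010617852211, 0.1299341470003128), 17.633102416992188)
```

```bash
cat > mv.py <<'E'
import sys,numpy as np
from workcell import env
from scipy.spatial.transform import Rotation as Ro
# nightstand frame target: xn yn z [yaw rel nightstand deg of jaw axis]
C=np.array([.5907,-.0126]);a=np.deg2rad(5.0)
X=np.array([np.cos(a),np.sin(a)]);Y=np.array([-np.sin(a),np.cos(a)])
def main(xn,yn,z,yaw=0.):
    o=env.get_obs();p=np.array(o["ee_pos"]);R=np.array(o["orientation"])
    d=p[:2]-C;print("t",round(o["time"],2),"now ns",(d@X).round(4),(d@Y).round(4),p[2].round(4),"F",np.round(o["contact_force"],1),"w",round(o["width"],4),"q",np.round(o["qpos"],0))
    g=np.r_[C+xn*X+yn*Y,z];b=a+np.deg2rad(yaw)
    T=np.array([[0,np.cos(b),np.sin(b)],[0,np.sin(b),-np.cos(b)],[-1,0,0]])
    print("goal",g.round(4),"shift",(R.T@(g-p)/.4).round(4),"turn",(Ro.from_matrix(R.T@T).as_rotvec()/(2*np.pi)).round(4))
main(*map(float,sys.argv[1:]))
E
python3 mv.py -.055 -.11 .21
```

```text
t 0.7 now ns -0.3747 0.5713 0.2187 F [-0.9 -0.2 -0.3] w 0.0932 q [ 61.  15.  88.   0.  77. -12.]
goal [ 0.5455 -0.127   0.21  ] shift [ 0.0216 -1.2616  1.3957] turn [ 0.1868 -0.     -0.    ]
```

Call:
play_rows([
  {"x": 0, "y": -0.63, "z": 0.7, "ax": 0.0934, "fingers": -0.29},
  {"x": 0, "y": -0.63, "z": 0.7, "ax": 0.0934, "fingers": -0.29},
  {"x": 0, "y": -0.63, "z": 0.7, "ax": 0.0934, "fingers": -0.29},
  {"x": 0, "y": -0.63, "z": 0.7, "ax": 0.0934, "fingers": -0.29},
  {"x": 0, "y": -0.63, "z": 0.7, "ax": 0.0934, "fingers": -0.29},
])

```text
$.deltas[0]: bad value
```

```bash
python3 mv.py -.055 -.11 .21
```

```text
t 0.7 now ns -0.3747 0.5713 0.2187 F [-0.9 -0.2 -0.3] w 0.0932 q [ 61.  15.  88.   0.  77. -12.]
goal [ 0.5455 -0.127   0.21  ] shift [ 0.0216 -1.2616  1.3957] turn [ 0.1868 -0.     -0.    ]
```

Call:
play_rows([
  {"fingers": -0.29, "x": 0.0, "y": -0.63, "z": 0.7, "ax": 0.0934, "ay": 0.0, "az": 0.0},
  {"fingers": -0.29, "x": 0.0, "y": -0.63, "z": 0.7, "ax": 0.0934, "ay": 0.0, "az": 0.0},
  {"fingers": -0.29, "x": 0.0, "y": -0.63, "z": 0.7, "ax": 0.0934, "ay": 0.0, "az": 0.0},
  {"fingers": -0.29, "x": 0.0, "y": -0.63, "z": 0.7, "ax": 0.0934, "ay": 0.0, "az": 0.0},
  {"fingers": -0.29, "x": 0.0, "y": -0.63, "z": 0.7, "ax": 0.0934, "ay": 0.0, "az": 0.0},
])

```text
time: 1.12
ee_pos: [0.273, 0.3423, 0.2188]
orientation: [[0.001, 0.785, 0.62], [0.0, 0.62, -0.785], [-1.0, 0.001, 0.0]]
contact_force: [1.2, 0.3, -0.1]
width: 0.0644
```

```bash
python3 mv.py -.055 -.11 .21
```

```text
t 1.12 now ns -0.2855 0.3813 0.2188 F [ 1.2  0.3 -0.1] w 0.0644 q [ 37.   3. 102.  -0.  75.  -2.]
goal [ 0.5455 -0.127   0.21  ] shift [ 0.022  -0.1932  1.3429] turn [ 0.0926 -0.     -0.0001]
```

Call:
play_rows([
  {"fingers": -0.29, "x": 0.0, "y": -0.144, "z": 1.0, "ax": 0.0926, "ay": 0.0, "az": 0.0},
  {"fingers": -0.29, "x": 0.0, "y": -0.144, "z": 1.0, "ax": 0.0926, "ay": 0.0, "az": 0.0},
  {"fingers": -0.29, "x": 0.0, "y": -0.144, "z": 1.0, "ax": 0.0926, "ay": 0.0, "az": 0.0},
  {"fingers": -0.29, "x": 0.0, "y": -0.144, "z": 1.0, "ax": 0.0926, "ay": 0.0, "az": 0.0},
  {"fingers": -0.29, "x": 0.0, "y": -0.144, "z": 1.0, "ax": 0.0926, "ay": 0.0, "az": 0.0},
])

```text
time: 1.53
ee_pos: [0.3788, 0.1624, 0.2191]
orientation: [[0.001, 0.996, 0.086], [0.0, 0.086, -0.996], [-1.0, 0.001, -0.0]]
contact_force: [0.7, 1.0, 0.7]
width: 0.06
```

```bash
python3 mv.py -.055 -.11 .21
```

```text
t 1.53 now ns -0.1959 0.1928 0.2191 F [0.7 1.  0.7] w 0.06 q [  8.   0. 105.   0.  75.   3.]
goal [ 0.5455 -0.127   0.21  ] shift [0.023  0.353  0.7567] turn [-0.0002 -0.     -0.0002]
```

Call:
play_rows([
  {"fingers": -0.29, "x": 0.023, "y": 0.353, "z": 0.757, "ax": 0.0, "ay": 0.0, "az": 0.0},
  {"fingers": -0.29, "x": 0.023, "y": 0.353, "z": 0.757, "ax": 0.0, "ay": 0.0, "az": 0.0},
  {"fingers": -0.29, "x": 0.023, "y": 0.353, "z": 0.757, "ax": 0.0, "ay": 0.0, "az": 0.0},
  {"fingers": -0.29, "x": 0.023, "y": 0.353, "z": 0.757, "ax": 0.0, "ay": 0.0, "az": 0.0},
  {"fingers": -0.29, "x": 0.023, "y": 0.353, "z": 0.757, "ax": 0.0, "ay": 0.0, "az": 0.0},
])

```text
time: 1.95
ee_pos: [0.4839, -0.0177, 0.2131]
orientation: [[0.001, 0.996, 0.092], [-0.0, 0.092, -0.996], [-1.0, 0.001, 0.0]]
contact_force: [0.8, 0.6, 0.6]
width: 0.0602
```

```bash
python3 mv.py -.055 -.11 .05
```

```text
t 1.95 now ns -0.1068 0.0042 0.2131 F [0.8 0.6 0.6] w 0.0602 q [-15.   8.  97.   0.  75. -21.]
goal [ 0.5455 -0.127   0.05  ] shift [0.408  0.1279 0.286 ] turn [ 0.0007  0.     -0.0001]
```

Call:
play_rows([
  {"fingers": -0.29, "x": 0.0, "y": 0.128, "z": 0.286, "ax": 0.0007, "ay": 0.0, "az": 0.0},
  {"fingers": -0.29, "x": 0.0, "y": 0.128, "z": 0.286, "ax": 0.0007, "ay": 0.0, "az": 0.0},
  {"fingers": -0.29, "x": 0.0, "y": 0.128, "z": 0.286, "ax": 0.0007, "ay": 0.0, "az": 0.0},
  {"fingers": -0.29, "x": 0.0, "y": 0.128, "z": 0.286, "ax": 0.0007, "ay": 0.0, "az": 0.0},
  {"fingers": -0.29, "x": 0.08, "y": 0.128, "z": 0.286, "ax": 0.0007, "ay": 0.0, "az": 0.0},
])

```text
time: 2.37
ee_pos: [0.5493, -0.1289, 0.1856]
orientation: [[0.01, 0.996, 0.084], [-0.005, 0.084, -0.996], [-1.0, 0.01, 0.006]]
contact_force: [1.5, -0.5, -0.0]
width: 0.06
```

```bash
python3 mv.py -.055 -.11 .03
```

```text
t 2.37 now ns -0.0514 -0.1122 0.1856 F [ 1.5 -0.5 -0. ] w 0.06 q [-25.  17.  89.  -0.  73. -29.]
goal [ 0.5455 -0.127   0.03  ] shift [ 0.3889 -0.0128 -0.0077] turn [-0.0004  0.0009 -0.0016]
```

Call:
play_rows([
  {"fingers": -0.29, "x": 0.1, "y": 0.0, "z": 0.0, "ax": 0.0, "ay": 0.0, "az": 0.0},
  {"fingers": -0.29, "x": 0.2, "y": 0.0, "z": 0.0, "ax": 0.0, "ay": 0.0, "az": 0.0},
  {"fingers": -0.29, "x": 0.3, "y": 0.0, "z": 0.0, "ax": 0.0, "ay": 0.0, "az": 0.0},
  {"fingers": -0.29, "x": 0.36, "y": 0.0, "z": 0.0, "ax": 0.0, "ay": 0.0, "az": 0.0},
  {"fingers": -0.29, "x": 0.36, "y": 0.0, "z": 0.0, "ax": 0.0, "ay": 0.0, "az": 0.0},
])

```text
time: 2.78
ee_pos: [0.5404, -0.1226, 0.0316]
orientation: [[-0.01, 0.996, 0.088], [0.004, 0.088, -0.996], [-1.0, -0.009, -0.005]]
contact_force: [-0.7, -0.6, 1.6]
width: 0.0596
```

```bash
python3 mv.py -.055 -.11 .004; python3 - <<'E'
from workcell import env
import cv2
p=env.get_image("scene"); cv2.imwrite("pics/s1.png",cv2.resize(p["pixels"][100:380,130:430,::-1],None,fx=2,fy=2))
E
python3 mv.py -.055 -.11 .004
```

```text
t 2.78 now ns -0.0597 -0.1052 0.0316 F [-0.7 -0.6  1.6] w 0.0596 q [-24.  27. 100.   0.  54. -29.]
goal [ 0.5455 -0.127   0.004 ] shift [0.0688 0.0124 0.0123] turn [ 0.0001 -0.0008  0.0015]
t 2.83 now ns -0.0577 -0.1062 0.0346 F [ 1.  -0.   0.8] w 0.0602 q [-24.  26.  99.   0.  54. -29.]
goal [ 0.5455 -0.127   0.004 ] shift [0.0763 0.0073 0.0096] turn [ 0.0001 -0.0005  0.0009]
```

View pics/s1.png

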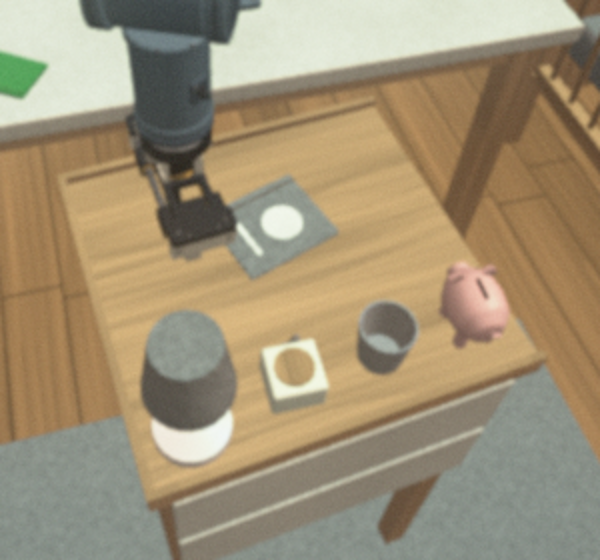

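Gripper stands behind the book (crop 195,220), clear of lamp and music box. Settle, then descend.

Call:
play_rows([
  {"fingers": -0.29, "x": 0.0, "y": 0.0, "z": 0.0, "ax": 0.0, "ay": 0.0, "az": 0.0},
  {"fingers": -0.29, "x": 0.0, "y": 0.0, "z": 0.0, "ax": 0.0, "ay": 0.0, "az": 0.0},
  {"fingers": -0.29, "x": 0.0, "y": 0.0, "z": 0.0, "ax": 0.0, "ay": 0.0, "az": 0.0},
])

```text
time: 3.08
ee_pos: [0.5465, -0.1254, 0.0394]
orientation: [[0.004, 0.996, 0.088], [-0.002, 0.088, -0.996], [-1.0, 0.004, 0.002]]
contact_force: [-0.8, -0.3, 0.1]
width: 0.0598
```

```bash
python3 mv.py -.055 -.11 .004
```

```text
t 3.08 now ns -0.0539 -0.1085 0.0394 F [-0.8 -0.3  0.1] w 0.0598 q [-24.  26.  99.   0.  54. -29.]
goal [ 0.5455 -0.127   0.004 ] shift [ 0.0884 -0.0032  0.0036] turn [ 0.0001  0.0004 -0.0006]
```

Down 35 mm, slowly.

Call:
play_rows([
  {"fingers": -0.29, "x": 0.025, "y": 0.0, "z": 0.0, "ax": 0.0, "ay": 0.0, "az": 0.0},
  {"fingers": -0.29, "x": 0.05, "y": 0.0, "z": 0.0, "ax": 0.0, "ay": 0.0, "az": 0.0},
  {"fingers": -0.29, "x": 0.068, "y": 0.0, "z": 0.0, "ax": 0.0, "ay": 0.0, "az": 0.0},
  {"fingers": -0.29, "x": 0.08, "y": 0.0, "z": 0.0, "ax": 0.0, "ay": 0.0, "az": 0.0},
  {"fingers": -0.29, "x": 0.08, "y": 0.0, "z": 0.0, "ax": 0.0, "ay": 0.0, "az": 0.0},
])

```text
time: 3.5
ee_pos: [0.5436, -0.1243, 0.0032]
orientation: [[-0.003, 0.996, 0.088], [0.001, 0.088, -0.996], [-1.0, -0.003, -0.001]]
contact_force: [-0.0, 0.4, -0.6]
width: 0.0602
```

Call:
play_rows([
  {"fingers": -0.29, "x": 0.0, "y": 0.0, "z": 0.0, "ax": 0.0, "ay": 0.0, "az": 0.0},
  {"fingers": -0.29, "x": 0.0, "y": 0.0, "z": 0.0, "ax": 0.0, "ay": 0.0, "az": 0.0},
  {"fingers": -0.29, "x": 0.0, "y": 0.0, "z": 0.0, "ax": 0.0, "ay": 0.0, "az": 0.0},
])

```text
time: 3.75
ee_pos: [0.545, -0.1249, 0.0052]
orientation: [[0.001, 0.996, 0.088], [-0.0, 0.088, -0.996], [-1.0, 0.0, 0.0]]
contact_force: [-0.2, 0.1, 0.0]
width: 0.0598
```

```bash
python3 mv.py -.055 -.11 .004
```

```text
t 3.75 now ns -0.0553 -0.1079 0.0052 F [-0.2  0.1  0. ] w 0.0598 q [-24.  29. 101.  -0.  50. -29.]
goal [ 0.5455 -0.127   0.004 ] shift [0.0029 0.0007 0.0053] turn [ 0.0001  0.     -0.0001]
```

Call:
play_rows([
  {"fingers": -0.29, "x": 0.003, "y": 0.0, "z": -0.01, "ax": 0.0, "ay": 0.0, "az": 0.0},
  {"fingers": -0.29, "x": 0.003, "y": 0.0, "z": -0.03, "ax": 0.0, "ay": 0.0, "az": 0.0},
  {"fingers": -0.29, "x": 0.003, "y": 0.0, "z": -0.05, "ax": 0.0, "ay": 0.0, "az": 0.0},
  {"fingers": -0.29, "x": 0.003, "y": 0.0, "z": -0.07, "ax": 0.0, "ay": 0.0, "az": 0.0},
  {"fingers": -0.29, "x": 0.003, "y": 0.0, "z": -0.09, "ax": 0.0, "ay": 0.0, "az": 0.0},
])

```text
time: 4.17
ee_pos: [0.5414, -0.0878, 0.0038]
orientation: [[-0.0, 0.996, 0.088], [-0.0, 0.088, -0.996], [-1.0, -0.0, 0.0]]
contact_force: [0.7, -1.0, -0.4]
width: 0.0601
```

Call:
play_rows([
  {"fingers": -0.29, "x": 0.0, "y": 0.0, "z": -0.015, "ax": 0.0, "ay": 0.0, "az": 0.0},
  {"fingers": -0.29, "x": 0.0, "y": 0.0, "z": -0.03, "ax": 0.0, "ay": 0.0, "az": 0.0},
  {"fingers": -0.29, "x": 0.0, "y": 0.0, "z": -0.045, "ax": 0.0, "ay": 0.0, "az": 0.0},
  {"fingers": -0.29, "x": 0.0, "y": 0.0, "z": -0.06, "ax": 0.0, "ay": 0.0, "az": 0.0},
  {"fingers": -0.29, "x": 0.0, "y": 0.0, "z": -0.075, "ax": 0.0, "ay": 0.0, "az": 0.0},
])

```text
time: 4.58
ee_pos: [0.5389, -0.0585, 0.0037]
orientation: [[0.0, 0.996, 0.088], [-0.0, 0.088, -0.996], [-1.0, 0.0, 0.0]]
contact_force: [-0.3, -0.6, 0.1]
width: 0.0602
```

```bash
cat > look.py <<'E'
import sys
from workcell import env
from h import *
n=sys.argv[1]
C=np.array([.5907,-.0126]);a=np.deg2rad(5.0)
X=np.array([np.cos(a),np.sin(a)]);Y=np.array([-np.sin(a),np.cos(a)])
for cam in("scene","top"):
    p=env.get_image(cam); P,px,hsv=masks(p)
    d=P[...,:2]-C; xn=d@X; yn=d@Y
    m=(hsv[...,1]<75)&(np.abs(P[...,2]-.006)<.013)&(xn>-.19)&(xn<.06)&(yn<.3)&(yn>-.15)
    m=cv2.morphologyEx(m.astype(np.uint8),cv2.MORPH_OPEN,np.ones((3,3)))
    nl,l,st,ce=cv2.connectedComponentsWithStats(m); k=1+np.argmax(st[1:,4])
    q=np.c_[xn[l==k],yn[l==k]].astype(np.float32)
    r=cv2.minAreaRect(q); b=cv2.boxPoints(r); b=b[np.argsort(b[:,1])]
    print(cam,"npx",st[k,4],"c",np.round(r[0],4),"size",np.round(r[1],4),"ang",round(r[2],2),"ymax",q[:,1].max().round(4),"ymin",q[:,1].min().round(4),"corners",b.round(4).tolist())
    im=p["pixels"][:,:,::-1].copy(); cs,_=cv2.findContours((l==k).astype(np.uint8),0,2)
    x0,y0,w,h=(130,100,300,280) if cam=="scene" else (150,50,240,180)
    s=2 if cam=="scene" else 3
    big=cv2.resize(im[y0:y0+h,x0:x0+w],None,fx=s,fy=s,interpolation=cv2.INTER_CUBIC)
    cv2.imwrite(f"pics/{cam}_{n}.png",big)
E
python3 mv.py -.055 .09 .004; python3 look.py a
```

```text
t 4.58 now ns -0.0556 -0.0412 0.0037 F [-0.3 -0.6  0.1] w 0.0602 q [-18.  28. 103.  -0.  49. -23.]
goal [0.5281 0.0723 0.004 ] shift [-0.0007  0.0017 -0.328 ] turn [ 0.0001  0.     -0.    ]
scene npx 1297 c [-0.0498  0.0386] size [0.1192 0.1369] ang 4.41 ymax 0.1095 ymin -0.0272 corners [[-0.1039000004529953, -0.034299999475479126], [0.01489999983459711, -0.025100000202655792], [-0.1145000010728836, 0.1023000031709671], [0.004399999976158142, 0.11140000075101852]]
top npx 110 c [-0.0099  0.0113] size [0.0376 0.0391] ang 76.04 ymax 0.0325 ymin -0.0034 corners [[0.0044999998062849045, -0.011699999682605267], [-0.033399999141693115, -0.002199999988079071], [0.01360000018030405, 0.024900000542402267], [-0.024299999698996544, 0.034299999475479126]]
```

View pics/scene_a.png

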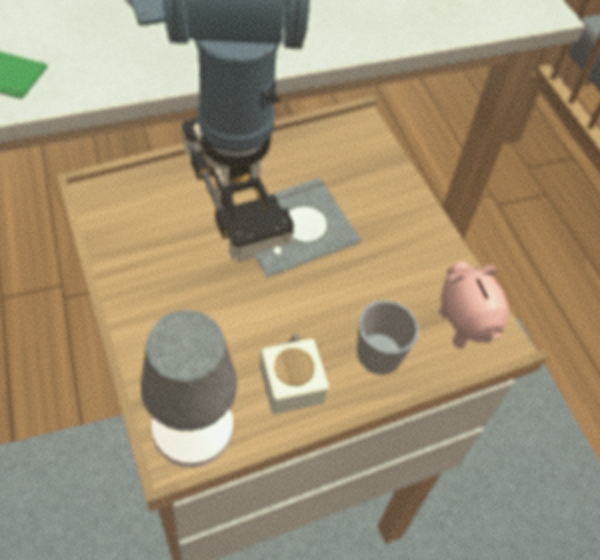

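The book (crop 310,225) is turning square and sliding as planned. Keep pushing.

Call:
play_rows([
  {"fingers": -0.29, "x": 0.0, "y": 0.0, "z": -0.015, "ax": 0.0, "ay": 0.0, "az": 0.0},
  {"fingers": -0.29, "x": 0.0, "y": 0.0, "z": -0.03, "ax": 0.0, "ay": 0.0, "az": 0.0},
  {"fingers": -0.29, "x": 0.0, "y": 0.0, "z": -0.045, "ax": 0.0, "ay": 0.0, "az": 0.0},
  {"fingers": -0.29, "x": 0.0, "y": 0.0, "z": -0.06, "ax": 0.0, "ay": 0.0, "az": 0.0},
  {"fingers": -0.29, "x": 0.0, "y": 0.0, "z": -0.075, "ax": 0.0, "ay": 0.0, "az": 0.0},
])

```text
time: 5.1
ee_pos: [0.5363, -0.0285, 0.0037]
orientation: [[0.0, 0.996, 0.088], [0.0, 0.088, -0.996], [-1.0, 0.0, -0.0]]
contact_force: [0.2, -0.5, -0.2]
width: 0.0596
```

Call:
play_rows([
  {"fingers": -0.29, "x": 0.0, "y": 0.0, "z": -0.015, "ax": 0.0, "ay": 0.0, "az": 0.0},
  {"fingers": -0.29, "x": 0.0, "y": 0.0, "z": -0.03, "ax": 0.0, "ay": 0.0, "az": 0.0},
  {"fingers": -0.29, "x": 0.0, "y": 0.0, "z": -0.045, "ax": 0.0, "ay": 0.0, "az": 0.0},
  {"fingers": -0.29, "x": 0.0, "y": 0.0, "z": -0.06, "ax": 0.0, "ay": 0.0, "az": 0.0},
  {"fingers": -0.29, "x": 0.0, "y": 0.0, "z": -0.075, "ax": 0.0, "ay": 0.0, "az": 0.0},
])

```text
time: 5.52
ee_pos: [0.5336, 0.0014, 0.0037]
orientation: [[-0.0, 0.996, 0.088], [0.0, 0.088, -0.996], [-1.0, -0.0, -0.0]]
contact_force: [0.2, -1.2, -1.0]
width: 0.0598
```

Call:
play_rows([
  {"fingers": -0.29, "x": 0.0, "y": 0.0, "z": -0.015, "ax": 0.0, "ay": 0.0, "az": 0.0},
  {"fingers": -0.29, "x": 0.0, "y": 0.0, "z": -0.03, "ax": 0.0, "ay": 0.0, "az": 0.0},
  {"fingers": -0.29, "x": 0.0, "y": 0.0, "z": -0.045, "ax": 0.0, "ay": 0.0, "az": 0.0},
  {"fingers": -0.29, "x": 0.0, "y": 0.0, "z": -0.06, "ax": 0.0, "ay": 0.0, "az": 0.0},
  {"fingers": -0.29, "x": 0.0, "y": 0.0, "z": -0.075, "ax": 0.0, "ay": 0.0, "az": 0.0},
])

```text
time: 5.93
ee_pos: [0.531, 0.0312, 0.0037]
orientation: [[0.0, 0.996, 0.088], [-0.0, 0.088, -0.996], [-1.0, 0.0, 0.0]]
contact_force: [0.3, -0.8, 0.3]
width: 0.06
```

```bash
python3 mv.py -.055 .1 .004; python3 look.py b
```

```text
t 5.93 now ns -0.0557 0.0489 0.0037 F [ 0.3 -0.8  0.3] w 0.06 q [ -9.  27. 105.  -0.  48. -14.]
goal [0.5272 0.0822 0.004 ] shift [-0.0007  0.0018 -0.1278] turn [ 0.0001  0.     -0.    ]
scene npx 1088 c [-0.0453  0.1255] size [0.1374 0.1208] ang 89.71 ymax 0.1944 ymin 0.0565 corners [[0.014800000004470348, 0.05649999901652336], [-0.10599999874830246, 0.057100001722574234], [0.01549999974668026, 0.193900004029274], [-0.10530000180006027, 0.19449999928474426]]
top npx 135 c [-0.0206  0.1152] size [0.0451 0.0392] ang 79.52 ymax 0.1385 ymin 0.0958 corners [[-0.005400000140070915, 0.08950000256299973], [-0.04399999976158142, 0.0966000035405159], [0.00279999990016222, 0.13379999995231628], [-0.03579999879002571, 0.14100000262260437]]
```

View pics/scene_b.png

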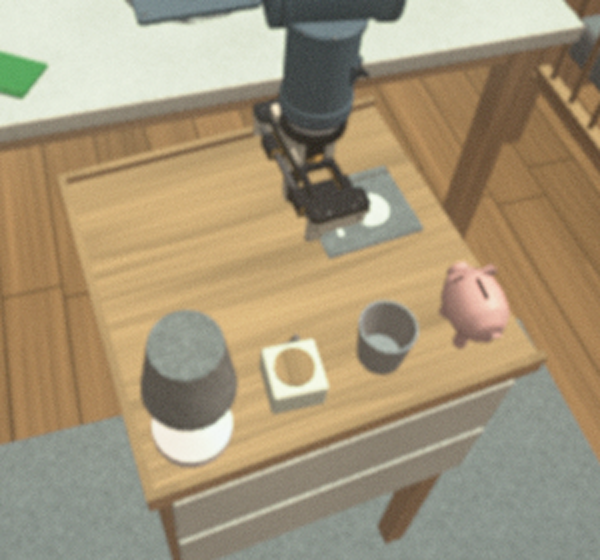

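View pics/top_b.png

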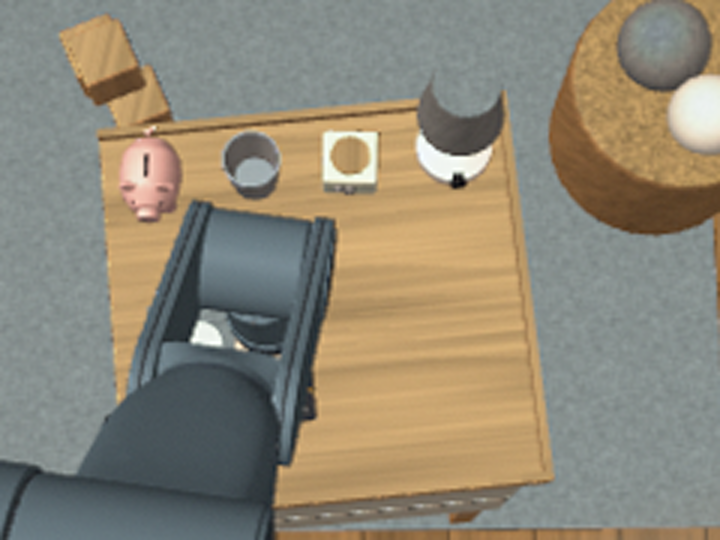

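Book is square (crop 365,215), front edge about 4 cm short of the open edge. Two more strokes, then back off for a clean measurement.

Call:
play_rows([
  {"fingers": -0.29, "x": 0.0, "y": 0.0, "z": -0.015, "ax": 0.0, "ay": 0.0, "az": 0.0},
  {"fingers": -0.29, "x": 0.0, "y": 0.0, "z": -0.03, "ax": 0.0, "ay": 0.0, "az": 0.0},
  {"fingers": -0.29, "x": 0.0, "y": 0.0, "z": -0.045, "ax": 0.0, "ay": 0.0, "az": 0.0},
  {"fingers": -0.29, "x": 0.0, "y": 0.0, "z": -0.06, "ax": 0.0, "ay": 0.0, "az": 0.0},
  {"fingers": -0.29, "x": 0.0, "y": 0.0, "z": -0.075, "ax": 0.0, "ay": 0.0, "az": 0.0},
])

```text
time: 6.45
ee_pos: [0.5284, 0.0611, 0.0037]
orientation: [[0.0, 0.996, 0.088], [-0.0, 0.088, -0.996], [-1.0, 0.0, 0.0]]
contact_force: [0.4, -0.1, -0.5]
width: 0.0604
```

Call:
play_rows([
  {"fingers": -0.29, "x": 0.0, "y": 0.0, "z": -0.015, "ax": 0.0, "ay": 0.0, "az": 0.0},
  {"fingers": -0.29, "x": 0.0, "y": 0.0, "z": -0.03, "ax": 0.0, "ay": 0.0, "az": 0.0},
  {"fingers": -0.29, "x": 0.0, "y": 0.0, "z": -0.045, "ax": 0.0, "ay": 0.0, "az": 0.0},
  {"fingers": -0.29, "x": 0.0, "y": 0.0, "z": -0.055, "ax": 0.0, "ay": 0.0, "az": 0.0},
  {"fingers": -0.29, "x": 0.0, "y": 0.0, "z": -0.06, "ax": 0.0, "ay": 0.0, "az": 0.0},
])

```text
time: 6.87
ee_pos: [0.5262, 0.0851, 0.0037]
orientation: [[-0.0, 0.996, 0.088], [0.0, 0.088, -0.996], [-1.0, -0.0, -0.0]]
contact_force: [0.2, -1.3, -0.2]
width: 0.0597
```

Call:
play_rows([
  {"fingers": -0.29, "x": 0.0, "y": 0.0, "z": 0.0, "ax": 0.0, "ay": 0.0, "az": 0.0},
  {"fingers": -0.29, "x": 0.0, "y": 0.0, "z": 0.0, "ax": 0.0, "ay": 0.0, "az": 0.0},
])

```text
time: 7.03
ee_pos: [0.5262, 0.0846, 0.0037]
orientation: [[-0.0, 0.996, 0.088], [0.0, 0.088, -0.996], [-1.0, -0.0, -0.0]]
contact_force: [-0.3, -1.2, -0.4]
width: 0.0598
```

```bash
python3 mv.py -.055 .13 .004; python3 look.py c
```

```text
t 7.03 now ns -0.0558 0.1025 0.0037 F [-0.3 -1.2 -0.4] w 0.0598 q [ -3.  27. 105.   0.  48.  -8.]
goal [0.5246 0.1121 0.004 ] shift [-0.0008  0.0019 -0.0688] turn [ 0.0001 -0.      0.    ]
scene npx 944 c [-0.0459  0.175 ] size [0.1203 0.136 ] ang 0.27 ymax 0.2431 ymin 0.1071 corners [[-0.10580000281333923, 0.10670000314712524], [0.014499999582767487, 0.10729999840259552], [-0.10639999806880951, 0.24269999563694], [0.013899999670684338, 0.24320000410079956]]
top npx 136 c [-0.0252  0.177 ] size [0.0472 0.0359] ang 81.88 ymax 0.2016 ymin 0.1553 corners [[-0.010700000450015068, 0.15109999477863312], [-0.046300001442432404, 0.15620000660419464], [-0.004000000189989805, 0.19779999554157257], [-0.03959999978542328, 0.2029000073671341]]
```

View pics/scene_c.png

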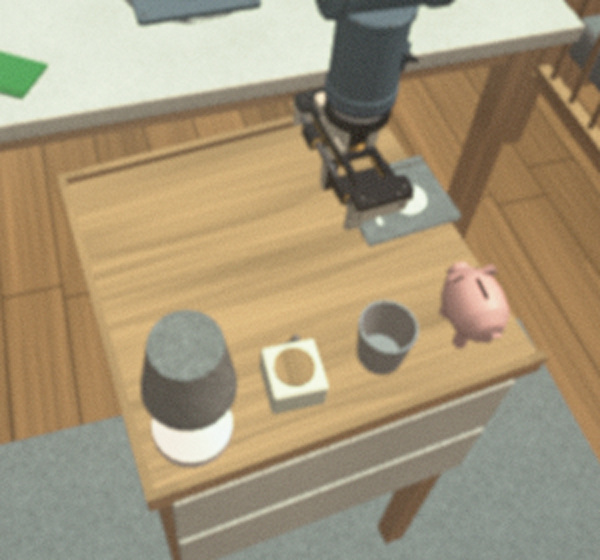

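Finger geometry and image agree: front edge at y≈0.240 (needs 0.270). Push 26 mm more, then back off and lift for a clear view from both cameras.

Call:
play_rows([
  {"fingers": -0.29, "x": 0.0, "y": 0.0, "z": -0.015, "ax": 0.0, "ay": 0.0, "az": 0.0},
  {"fingers": -0.29, "x": 0.0, "y": 0.0, "z": -0.03, "ax": 0.0, "ay": 0.0, "az": 0.0},
  {"fingers": -0.29, "x": 0.0, "y": 0.0, "z": -0.045, "ax": 0.0, "ay": 0.0, "az": 0.0},
  {"fingers": -0.29, "x": 0.0, "y": 0.0, "z": -0.057, "ax": 0.0, "ay": 0.0, "az": 0.0},
  {"fingers": -0.29, "x": 0.0, "y": 0.0, "z": -0.065, "ax": 0.0, "ay": 0.0, "az": 0.0},
])

```text
time: 7.55
ee_pos: [0.5238, 0.1112, 0.0037]
orientation: [[-0.0, 0.996, 0.088], [0.0, 0.088, -0.996], [-1.0, -0.0, -0.0]]
contact_force: [-0.4, -0.8, -1.4]
width: 0.0598
```

Call:
play_rows([
  {"fingers": -0.29, "x": 0.0, "y": 0.0, "z": 0.0, "ax": 0.0, "ay": 0.0, "az": 0.0},
  {"fingers": -0.29, "x": 0.0, "y": 0.0, "z": 0.0, "ax": 0.0, "ay": 0.0, "az": 0.0},
  {"fingers": -0.29, "x": 0.0, "y": 0.0, "z": 0.0, "ax": 0.0, "ay": 0.0, "az": 0.0},
])

```text
time: 7.8
ee_pos: [0.524, 0.1104, 0.0037]
orientation: [[-0.0, 0.996, 0.088], [0.0, 0.088, -0.996], [-1.0, -0.0, -0.0]]
contact_force: [-0.4, -0.1, 0.2]
width: 0.0597
```

```bash
python3 mv.py -.055 .13 .004
```

```text
t 7.8 now ns -0.0557 0.1284 0.0037 F [-0.4 -0.1  0.2] w 0.0597 q [ -0.  27. 104.   0.  49.  -5.]
goal [0.5246 0.1121 0.004 ] shift [-0.0007  0.0019 -0.0041] turn [ 0.0001 -0.      0.    ]
```

Call:
play_rows([
  {"fingers": -0.29, "x": 0.0, "y": 0.0, "z": 0.04, "ax": 0.0, "ay": 0.0, "az": 0.0},
  {"fingers": -0.29, "x": 0.0, "y": 0.0, "z": 0.1, "ax": 0.0, "ay": 0.0, "az": 0.0},
  {"fingers": -0.29, "x": 0.0, "y": 0.0, "z": 0.2, "ax": 0.0, "ay": 0.0, "az": 0.0},
  {"fingers": -0.29, "x": 0.0, "y": 0.0, "z": 0.3, "ax": 0.0, "ay": 0.0, "az": 0.0},
  {"fingers": -0.29, "x": 0.0, "y": 0.0, "z": 0.35, "ax": 0.0, "ay": 0.0, "az": 0.0},
])

```text
time: 8.22
ee_pos: [0.5371, -0.0329, 0.004]
orientation: [[0.001, 0.996, 0.087], [-0.001, 0.087, -0.996], [-1.0, 0.001, 0.001]]
contact_force: [0.7, 0.2, -0.0]
width: 0.0601
```

```bash
python3 mv.py -.055 .13 .004; python3 look.py d
```

```text
t 8.22 now ns -0.0551 -0.0156 0.004 F [ 0.7  0.2 -0. ] w 0.0601 q [-15.  27. 104.  -0.  49. -20.]
goal [0.5246 0.1121 0.004 ] shift [-6.00e-04  1.00e-04 -3.64e-01] turn [-0.0001  0.0002 -0.0002]
scene npx 1712 c [-0.0463  0.2029] size [0.1209 0.1313] ang 0.11 ymax 0.2686 ymin 0.1373 corners [[-0.10660000145435333, 0.1370999962091446], [0.014299999922513962, 0.13740000128746033], [-0.10689999908208847, 0.26840001344680786], [0.014000000432133675, 0.2685999870300293]]
top npx 1281 c [-0.0426  0.2037] size [0.1145 0.131 ] ang 0.12 ymax 0.2691 ymin 0.1382 corners [[-0.09969999641180038, 0.13809999823570251], [0.014800000004470348, 0.13830000162124634], [-0.10000000149011612, 0.26910001039505005], [0.014499999582767487, 0.26930001378059387]]
```

View pics/scene_d.png

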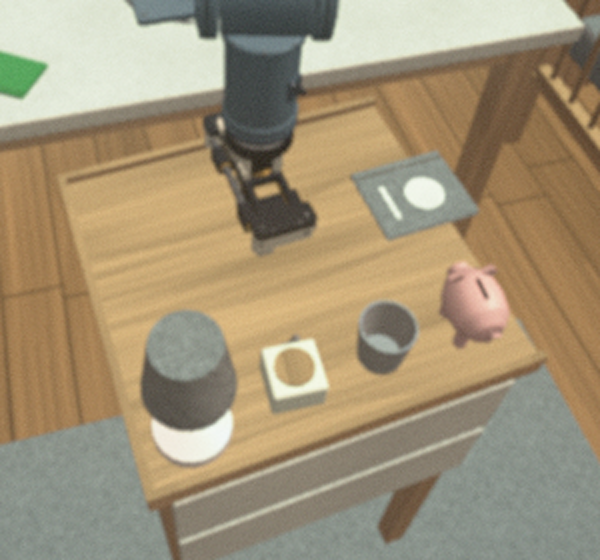

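View pics/top_d.png

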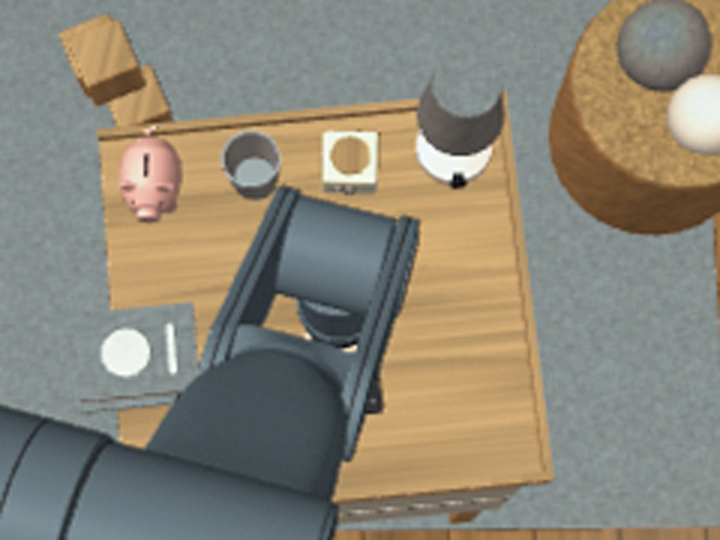

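```bash
cat > prof.py <<'E'
from workcell import env
from h import *
C=np.array([.5907,-.0126]);a=np.deg2rad(5.0)
X=np.array([np.cos(a),np.sin(a)]);Y=np.array([-np.sin(a),np.cos(a)])
def edge(p,xs,y0,z,half=.018,ch=None):
    ys=np.arange(y0-half,y0+half,.0005); out=[]
    im=cv2.GaussianBlur(p["pixels"],(0,0),.7).astype(np.float32)
    prof=[]
    for x in xs:
        W=np.c_[C+x*X+ys[:,None]*Y,np.full(len(ys),z)]
        uv=proj(p,W).astype(np.float32)
        s=cv2.remap(im,uv[:,0][None],uv[:,1][None],cv2.INTER_CUBIC)[0]
        prof.append(s)
    P=np.array(prof)
    res=[]
    n=len(xs)
    for lo,hi in((0,n//2),(n//2,n),(0,n)):
        m=P[lo:hi].mean(0); g=np.linalg.norm(np.gradient(m,axis=0),axis=1)
        g=np.where(g>.3*g.max(),g,0); k=g.argmax(); w=slice(max(0,k-9),k+10)
        res.append((round(float((ys[w]*g[w]).sum()/g[w].sum()),4),round(float(g.max()),2)))
    return res
for n in("scene","top"):
    q=dict(np.load(n+"0.npz")); p=env.get_image(n)
    print(n,"open edge (first pic) near",edge(q,np.linspace(-.17,.0,40),.23,0.),"far",edge(q,np.linspace(-.0,.09,40),.23,0.))
    print(n,"rail outer top y-",edge(q,np.linspace(-.1,.08,40),-.23,.012,.008))
    print(n,"lead",edge(p,np.linspace(-.09,.002,40),.269,.008),"rear",edge(p,np.linspace(-.085,.002,40),.139,.008))
    im=p["pixels"][:,:,::-1]
E
python3 prof.py
```

```text
scene open edge (first pic) near [(0.2295, 3.54), (0.2298, 5.52), (0.2295, 4.52)] far [(0.2292, 7.32), (0.2287, 3.68), (0.229, 5.47)]
scene rail outer top y- [(-0.2291, 4.68), (-0.2289, 3.63), (-0.2289, 4.15)]
scene lead [(0.2685, 3.93), (0.2688, 6.12), (0.2688, 4.93)] rear [(0.134, 4.76), (0.1344, 4.89), (0.1341, 4.82)]
top open edge (first pic) near [(0.2305, 4.71), (0.2305, 5.03), (0.2305, 4.86)] far [(0.2305, 5.13), (0.2307, 5.15), (0.2307, 5.14)]
top rail outer top y- [(-0.229, 4.76), (-0.2287, 4.39), (-0.2288, 4.56)]
top lead [(0.2694, 0.79), (0.2698, 0.6), (0.2524, 0.26)] rear [(0.1309, 2.7), (0.1389, 4.79), (0.1391, 2.44)]
```

Overhang readings so far are 39.3 mm (scene), 39.0 mm (top) and about 37 mm from tool position; it is square to 0.1–0.2°. Nudge about 1.5 mm more.

Call:
play_rows([
  {"fingers": -0.29, "x": 0.0, "y": 0.0, "z": -0.06, "ax": 0.0, "ay": 0.0, "az": 0.0},
  {"fingers": -0.29, "x": 0.0, "y": 0.0, "z": -0.14, "ax": 0.0, "ay": 0.0, "az": 0.0},
  {"fingers": -0.29, "x": 0.0, "y": 0.0, "z": -0.22, "ax": 0.0, "ay": 0.0, "az": 0.0},
  {"fingers": -0.29, "x": 0.0, "y": 0.0, "z": -0.28, "ax": 0.0, "ay": 0.0, "az": 0.0},
  {"fingers": -0.29, "x": 0.0, "y": 0.0, "z": -0.31, "ax": 0.0, "ay": 0.0, "az": 0.0},
])

```text
time: 8.83
ee_pos: [0.5238, 0.0985, 0.0036]
orientation: [[-0.001, 0.996, 0.091], [0.001, 0.091, -0.996], [-1.0, -0.001, -0.001]]
contact_force: [0.5, -0.5, 0.3]
width: 0.0599
```

Call:
play_rows([
  {"fingers": -0.29, "x": 0.0, "y": 0.0, "z": -0.01, "ax": 0.0, "ay": 0.0, "az": 0.0},
  {"fingers": -0.29, "x": 0.0, "y": 0.0, "z": -0.01, "ax": 0.0, "ay": 0.0, "az": 0.0},
  {"fingers": -0.29, "x": 0.0, "y": 0.0, "z": -0.01, "ax": 0.0, "ay": 0.0, "az": 0.0},
  {"fingers": -0.29, "x": 0.0, "y": 0.0, "z": -0.01, "ax": 0.0, "ay": 0.0, "az": 0.0},
])

```text
time: 9.17
ee_pos: [0.5254, 0.0975, 0.0037]
orientation: [[0.0, 0.996, 0.087], [-0.0, 0.087, -0.996], [-1.0, 0.0, 0.0]]
contact_force: [-0.1, -0.4, -0.2]
width: 0.0602
```

```bash
python3 mv.py -.0555 .1305 .0037
```

```text
t 9.17 now ns -0.0555 0.1153 0.0037 F [-0.1 -0.4 -0.2] w 0.0602 q [ -1.  27. 104.  -0.  49.  -6.]
goal [0.524  0.1126 0.0037] shift [ 0.0001 -0.     -0.0379] turn [-0.      0.0001 -0.    ]
```

Call:
play_rows([
  {"fingers": -0.29, "x": 0.0, "y": 0.0, "z": -0.012, "ax": 0.0, "ay": 0.0, "az": 0.0},
  {"fingers": -0.29, "x": 0.0, "y": 0.0, "z": -0.024, "ax": 0.0, "ay": 0.0, "az": 0.0},
  {"fingers": -0.29, "x": 0.0, "y": 0.0, "z": -0.031, "ax": 0.0, "ay": 0.0, "az": 0.0},
  {"fingers": -0.29, "x": 0.0, "y": 0.0, "z": -0.035, "ax": 0.0, "ay": 0.0, "az": 0.0},
  {"fingers": -0.29, "x": 0.0, "y": 0.0, "z": -0.038, "ax": 0.0, "ay": 0.0, "az": 0.0},
])

```text
time: 9.58
ee_pos: [0.5237, 0.1135, 0.0037]
orientation: [[-0.0, 0.996, 0.088], [-0.0, 0.088, -0.996], [-1.0, -0.0, 0.0]]
contact_force: [-0.9, -1.2, -0.4]
width: 0.0595
```

Call:
play_rows([
  {"fingers": -0.29, "x": 0.0, "y": 0.0, "z": 0.0, "ax": 0.0, "ay": 0.0, "az": 0.0},
  {"fingers": -0.29, "x": 0.0, "y": 0.0, "z": 0.0, "ax": 0.0, "ay": 0.0, "az": 0.0},
  {"fingers": -0.29, "x": 0.0, "y": 0.0, "z": 0.0, "ax": 0.0, "ay": 0.0, "az": 0.0},
])

```text
time: 9.83
ee_pos: [0.5237, 0.1135, 0.0037]
orientation: [[-0.0, 0.996, 0.088], [0.0, 0.088, -0.996], [-1.0, -0.0, -0.0]]
contact_force: [-0.2, 0.7, -0.1]
width: 0.0598
```

Call:
play_rows([
  {"fingers": -0.29, "x": 0.0, "y": 0.0, "z": 0.04, "ax": 0.0, "ay": 0.0, "az": 0.0},
  {"fingers": -0.29, "x": 0.0, "y": 0.0, "z": 0.1, "ax": 0.0, "ay": 0.0, "az": 0.0},
  {"fingers": -0.29, "x": 0.0, "y": 0.0, "z": 0.2, "ax": 0.0, "ay": 0.0, "az": 0.0},
  {"fingers": -0.29, "x": 0.0, "y": 0.0, "z": 0.3, "ax": 0.0, "ay": 0.0, "az": 0.0},
  {"fingers": -0.29, "x": -0.1, "y": 0.0, "z": 0.35, "ax": 0.0, "ay": 0.0, "az": 0.0},
])

```text
time: 10.25
ee_pos: [0.5317, -0.0272, 0.0356]
orientation: [[-0.011, 0.996, 0.086], [0.002, 0.086, -0.996], [-1.0, -0.011, -0.003]]
contact_force: [-0.1, -0.3, 0.8]
width: 0.0602
```

Call:
play_rows([
  {"fingers": -0.29, "x": -0.1, "y": 0.0, "z": 0.0, "ax": 0.0, "ay": 0.0, "az": 0.0},
  {"fingers": -0.29, "x": -0.2, "y": 0.0, "z": 0.0, "ax": 0.0, "ay": 0.0, "az": 0.0},
  {"fingers": -0.29, "x": -0.25, "y": 0.0, "z": 0.0, "ax": 0.0, "ay": 0.0, "az": 0.0},
  {"fingers": -0.29, "x": -0.25, "y": 0.0, "z": 0.0, "ax": 0.0, "ay": 0.0, "az": 0.0},
  {"fingers": -0.29, "x": -0.25, "y": 0.0, "z": 0.0, "ax": 0.0, "ay": 0.0, "az": 0.0},
])

```text
time: 10.67
ee_pos: [0.5367, -0.0249, 0.1423]
orientation: [[0.003, 0.996, 0.088], [-0.001, 0.088, -0.996], [-1.0, 0.003, 0.001]]
contact_force: [-0.1, 0.1, -0.3]
width: 0.0602
```

```bash
python3 mv.py -.055 -.01 .1; python3 look.py e; python3 prof.py | grep lead; python3 - <<'E'
from h import *
from workcell import env
p=env.get_image("scene");q=dict(np.load("scene0.npz"))
d=cv2.absdiff(cv2.GaussianBlur(p["pixels"],(5,5),0),cv2.GaussianBlur(q["pixels"],(5,5),0)).max(2)
for k,(x,y,w,h) in dict(piggy=(345,230,42,50),cup=(305,250,35,42),music=(257,265,40,42),lamp=(198,252,52,80)).items(): print(k,np.percentile(d[y:y+h,x:x+w],[50,99]))
E
```

```text
t 10.67 now ns -0.0549 -0.0076 0.1423 F [-0.1  0.1 -0.3] w 0.0602 q [-15.  17.  96.   0.  67. -20.]
goal [ 0.5368 -0.0274  0.1   ] shift [ 0.1057 -0.0007  0.006 ] turn [ 0.0001  0.0002 -0.0005]
scene npx 1711 c [-0.0464  0.2051] size [0.1328 0.1207] ang 89.69 ymax 0.2717 ymin 0.1386 corners [[0.01360000018030405, 0.13840000331401825], [-0.1071000024676323, 0.13899999856948853], [0.014299999922513962, 0.2712000012397766], [-0.10639999806880951, 0.2718999981880188]]
top npx 1055 c [-0.0429  0.2097] size [0.1225 0.114 ] ang 89.71 ymax 0.271 ymin 0.1482 corners [[0.013799999840557575, 0.14820000529289246], [-0.10010000318288803, 0.14880000054836273], [0.014399999752640724, 0.27070000767707825], [-0.09950000047683716, 0.27129998803138733]]
scene lead [(0.2709, 3.86), (0.2706, 6.15), (0.2706, 4.91)] rear [(0.136, 4.82), (0.1363, 4.82), (0.1361, 4.82)]
top lead [(0.2709, 0.69), (0.2717, 0.62), (0.2524, 0.42)] rear [(0.1409, 2.89), (0.1273, 2.98), (0.1529, 2.36)]
piggy [11. 13.]
cup [ 9. 12.]
music [11. 13.]
lamp [ 9. 13.]
```

View pics/scene_e.png

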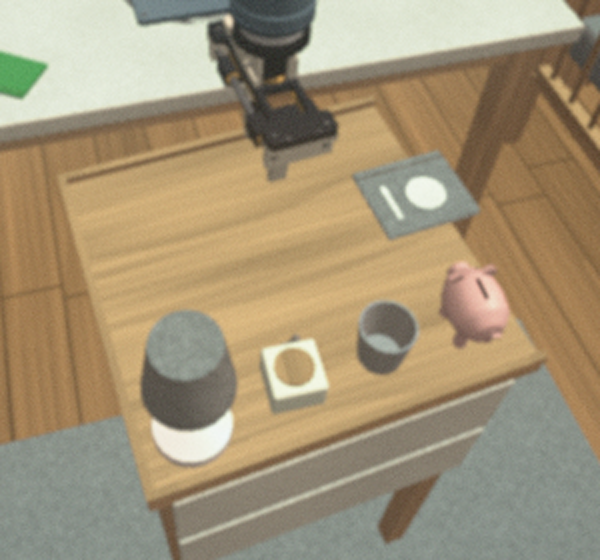

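```bash
python3 -c "
from workcell import env
print(env.hand_in())"
```

```text
the job is handed in; nothing more can be done
None
```

I pushed the grey book with the disc flat across the nightstand with the two half-open fingers behind its short edge. That turned it square and slid it over the open edge, and I handed the job in at about 11 s. It was never lifted, and the gripper is clear of everything.

- **Overhang:** the scene camera read 41.2 mm, the top camera about 40.6 mm, and the finger position about 39 mm. The readings differ by about 2 mm, which is the calibration error, so the overhang is about 40 mm.
- **Squareness:** within about 0.3° of the open edge in both cameras. The arm hid part of the book from the top camera in the last picture, so that reading came from a partial outline.
- **Bystanders:** the piggy bank, cup, music box and lamp showed no change between the first and last pictures beyond an even brightness shift. Contact forces stayed below about 2 N.

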